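# Put the sample bowl away mouth-down under the dust hood

### The arm

A 6-joint arm with a two-finger parallel gripper is mounted at the origin on the work surface. World frame = base frame: x ahead of the robot, y to its left, z up, the work surface at z = 0. Lengths are in m, angles in degrees, forces in N, time in s.
With the tool pointing down it reaches from about 0.4 to 0.825 m from the base axis. Payload 7 kg.
Tool frame: the origin (TCP) lies at the centre of the arm's flange, where the gripper is bolted on; the fingertips stand 178 mm ahead of it and the grasp point (between the pads) lies 159 mm ahead of it; z points along the fingers, y is the line along which they close (so a half turn about z gives the same grasp; the last joint's range is limited). The gripper opens to 88 mm and grips with 3 to 60 N. Pads are 19 mm wide; open, the fingers measure 130 mm over their backs; the gripper's body (78 mm by 193 mm) begins 47 mm behind the grasp point.
Start: joints at [-48.065, 20.546, 0.682, 0, -70.136, -16.507], TCP at [0.29, -0.61, 0.405] pointing down, gripper open.
Joint ranges: [-176.03, 176.03], [-82.01, 121.73], [-58.28, 71.71], [-173.87, 95.51], [-174.79, -0.11], [-173.66, 173.66]. Speed limits (degrees/s): [136.94, 136.94, 172.46, 180, 180, 180].

### API

Orientations are given as [roll, pitch, yaw] about the fixed x, y, z axes, in that order (R = Rz(yaw) Ry(pitch) Rx(roll)).
In Python, from plant import telemetry, snapshot, workorder, nets gives the robot as it stands.
- The arm moves only by the shell command python3 -m creep 'ROWS'. ROWS is JSON, a list that holds one entry, the list of rows, each a list of 5 numbers: the shift along the tool's x, y, z normalised to -1 to 1, where 1 is 0.2 m, then the turn about the tool's z normalised to -1 to 1, where 1 is pi/2 rad, then the opening, from 0 (shut) to 1 (fully open). In form: [[[x, y, z, spin, hand], ...]]. A call has 1 to 8 rows; each row shifts and turns the commanded pose from where the row before left it, along the tool's axes as they then stand; what a row does not reach is not made up. A row lasts 1/12 s, in which the tool goes at most 41.7 mm and 7.16 degrees, less where a joint would pass 70% of its speed; a pose out of reach is approached as far as the arm can. A call with a number of a shift or a turn outside -1 to 1 is refused whole. A call with a gripper value outside its range is refused whole. The fingers move at their own pace and stop on an object; the grip force is fixed at half the most. Time passes only in rows, so rows that do not move let the fingers close. It gives the time, the measured TCP pose, the force, the opening and the grip force at its end, in the units of the state.
- telemetry.get_obs(): the state, without advancing time (a new reading comes with each control period).
- snapshot(name): name is "scene" or "top" or "wrist"; returns a dict with "frame" (420x560x3 uint8, red, green, blue), "fx", "fy", "cx", "cy" (pixels), "rvec" (rotation vector, rad) and "tvec" (3), from world to camera coordinates, as OpenCV has them; the wrist camera has in their place "mount" (4x4, takes a point from camera to tool coordinates, whose origin is the TCP and whose axes are the flange's). Camera axes: x right, y down, z forward; pixel columns grow to the right and rows downward; lengths in m; the calibration is good to about 2 mm. A picture is of the moment at which its call begins: read the wrist's pose just before it. There is no depth.
- workorder.close_job(): hands the job in; it is judged then, once.
Trained networks look in a picture, given as the dict that the camera call returned (one of the last four; its "shot" number tells which), for a name from the list of things; names that differ only in an ending like _2 or _b are one class to them, and where a whole thing is asked for, a point or a joint stands for the part that bears it (a point fixed in the world has none). Each returns a list of dicts, best first, with "confidence" (0 to 1); they miss things now and then, are a little off and sometimes report something else, mostly with a low value. They report only what shows in the picture. A call takes as long as a camera call.
- nets.find_in(picture, query): "uv" ([column, row] in pixels, amid what is visible of it).
- nets.masks_of(picture, query): "region" (420x560 bool, what is visible of it) and "uv" ([column, row] in pixels, amid what is visible of it).
- nets.landmark_of(picture, query): "uv" ([column, row] in pixels: a listed point, or the origin of a listed thing).
The state is a dict: "clock": time; "joint_pos": joint angles; "qvel": joint speeds; "tau": joint torques, N m; "tool_pos": TCP position; "orientation": TCP orientation; "force": force on the tool from outside, world axes, zero at the start; "moment": the same for the moment, N m; "opening": finger opening in m; "gripper_force": force on a finger pad.
Only numpy, scipy, OpenCV 4.12 (cv2) and the standard library are available. Lean on these libraries where they do the work, as an engineer would, in place of code of your own. Each camera call takes 0.05 s, during which the arm holds its last target. There are 200 camera calls.

### The job

Put the clean steel sample bowl away: lift the teal hood of the dust case by its bar handle until it leans back on its stop, then bring the bowl over and turn it upside down into the case's low white tray, so that it lies mouth-down flat on the tray floor. Do not drop or throw the bowl, leave the hood open, and leave the jar, brass weight, carton and white dish where they are.

Things in the scene. Friction and masses are not known exactly. Their poses are not given: they have to be found in the camera images.
- case: Low white tray of the dust case, fixed to the bench: 180 (its x) by 210 (its y) mm outside, rim 14 mm above the bench, walls 5 mm thick, inner floor 5 mm above the bench (black mat). Origin: centre of its underside, on the bench. Its +y side carries the hood's hinge; the handle side is -y.
- hood (a joint): Angle of the hood: 0 shut on the tray, 1.8 rad open, leaning back past upright on its stop. Teal hollow hood 180 x 210 mm, 62 mm tall, 300 g, walls 4 mm, top face 78 mm above the bench when shut. It falls shut below about 1.2 rad and falls open onto its stop above that.
- hood_bar (a point): Middle of the hood's bar handle: a round aluminium bar 10 mm thick and 90 mm long, parallel to the case's x axis, 40 mm (to its centre line) out from the hood's -y face, joined to the face by a stem at each end; 61 mm above the bench when shut. It swings with the hood.
- hood_hinge (a point): Middle of the hood's hinge line, which runs along the case's x axis at its +y edge, 16 mm above the bench.
- bowl: Loose round steel bowl, about 160 g, 48 mm tall. Standing mouth-up on the bench at the start. Outside diameter 68 mm at the base, widening straight to 104 mm just under the rim; the rim is a flat lip 4 mm thick, 120 mm across, that juts 8 mm out all round. Wall 3 mm. Origin: centre of the base's underside; z points from the base to the mouth.
- bowl_rim (a point): Centre of the bowl's mouth, level with the top of the lip, 48 mm from the base.
- jar: Bystander: small closed jar, 52 mm across, 70 mm tall. Origin under its centre.
- weight: Bystander: brass balance weight with a neck, 40 mm across, 50 mm tall. Origin under its centre.
- pack: Bystander: flat carton 60 x 170 x 35 mm. Origin under its centre.
- dish: Bystander: shallow white dish, 90 mm across, 16 mm tall. Origin under its centre.

How it is judged:
By the outcome, as a careful person would: the job done as asked, in the order asked, and still so for the second after the job is handed in, with the robot touching nothing.
It also fails if it takes over 72 s, if anything falls off the work surface, if the arm or the gripper's body presses on something with over 40 N, if the wrist force passes 120 N, or if a joint passes its speed limit or range.

## Working session

There is one attempt and no reset: what is moved stays moved. The work goes in short steps, Python scripts to look and compute and a shell command to move; the robot and the scene stay as the last step left them, time stands still between calls to the robot, and variables do not carry over. Pictures are saved under pics/ and viewed, at most 10 in all, crops included, and the job is handed in when it is done.

```bash
mkdir -p pics; ls; cat > h.py <<'E'
import numpy as np, cv2
from plant import telemetry, snapshot, workorder, nets
from scipy.spatial.transform import Rotation as R
def cam(s,obs=None):
    K=np.array([[s['fx'],0,s['cx']],[0,s['fy'],s['cy']],[0,0,1]])
    if 'mount' in s:
        T=np.eye(4);T[:3,:3]=R.from_euler('xyz',obs['orientation'],degrees=True).as_matrix();T[:3,3]=obs['tool_pos']
        W=T@np.array(s['mount']);return K,W[:3,:3],W[:3,3]
    A=cv2.Rodrigues(np.array(s['rvec'],float))[0];return K,A.T,-A.T@np.array(s['tvec'],float).ravel()
def ray(s,uv,z,obs=None):
    K,A,c=cam(s,obs);d=A@np.linalg.solve(K,[uv[0],uv[1],1]);return c+d*(z-c[2])/d[2]
def save(s,n): cv2.imwrite('pics/'+n,s['frame'][:,:,::-1])
def st():
    o=telemetry.get_obs();print({k:np.round(o[k],3).tolist() for k in ['clock','joint_pos','tool_pos','orientation','force','opening','gripper_force']});return o
E
python3 - <<'E'
from h import *
o=st()
H=dict(case=0,hood_bar=.061,hood_hinge=.016,bowl=0,bowl_rim=.048,jar=0,weight=0,pack=0,dish=0)
ims=[]
for n in ['top','scene']:
    s=snapshot(n);ims.append(s['frame']);save(s,n+'0.png')
    for q,z in H.items():
        for r in nets.landmark_of(s,q)[:2]:
            print(n,q,round(r['confidence'],2),np.round(r['uv']),ray(s,r['uv'],z).round(3))
E
```

```text
pics
{'clock': 0.0, 'joint_pos': [-48.064, 20.591, 0.632, -0.023, -70.136, -16.505], 'tool_pos': [0.29, -0.609, 0.404], 'orientation': [179.903, -0.007, -154.577], 'force': [0.612, 0.58, 0.371], 'opening': 0.088, 'gripper_force': 0.0}
top case 0.81 [209. 221.] [0.541 0.119 0.   ]
top hood_bar 0.69 [283. 220.] [ 0.543 -0.026  0.061]
top bowl 0.78 [418. 241.] [ 0.504 -0.286  0.   ]
top bowl_rim 0.65 [425. 239.] [ 0.509 -0.285  0.048]
top jar 0.81 [327. 100.] [ 0.781 -0.114  0.   ]
top weight 0.86 [304. 306.] [ 0.377 -0.066  0.   ]
top pack 0.8 [240. 104.] [0.775 0.059 0.   ]
top dish 0.6 [386. 118.] [ 0.746 -0.229  0.   ]
top dish 0.52 [240. 103.] [0.777 0.059 0.   ]
scene case 0.91 [365. 231.] [0.541 0.115 0.   ]
scene hood_bar 0.62 [295. 194.] [ 0.546 -0.025  0.061]
scene bowl 0.83 [188. 173.] [ 0.504 -0.285  0.   ]
scene bowl_rim 0.64 [182. 158.] [ 0.512 -0.286  0.048]
scene jar 0.82 [200. 297.] [ 0.777 -0.118 -0.   ]
scene jar 0.58 [184. 158.] [ 0.462 -0.317  0.   ]
scene weight 0.89 [304. 163.] [ 0.393 -0.055  0.   ]
scene weight 0.46 [299. 324.] [0.77  0.058 0.   ]
scene pack 0.88 [301. 325.] [0.77  0.062 0.   ]
scene dish 0.85 [152. 266.] [ 0.746 -0.232  0.   ]
```

View pics/top0.png

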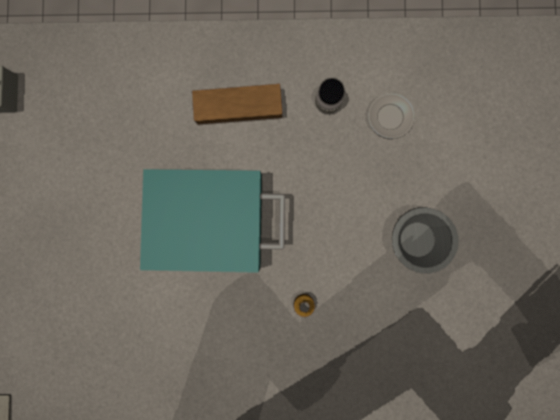

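```bash
python3 - <<'E'
from h import *
s=snapshot('top')
for q,z in [('hood',.078),('hood_hinge',.016),('case',.014),('bowl',.048)]:
    for r in nets.masks_of(s,q)[:1]:
        m=r['region'].astype(np.uint8);c=cv2.findContours(m,0,2)[0];c=max(c,key=cv2.contourArea)
        box=cv2.boxPoints(cv2.minAreaRect(c))
        print(q,r['confidence'],m.sum(),box.round(1).tolist(),[ray(s,p,z)[:2].round(3).tolist() for p in box])
        if q=='bowl':
            e=cv2.fitEllipse(c);print(e,ray(s,e[0],.046))
E
```

```text
hood 0.97 12613 [[139.5, 270.0], [141.39999389648438, 168.3000030517578], [285.20001220703125, 170.89999389648438], [283.29998779296875, 272.6000061035156]] [[0.454, 0.227], [0.635, 0.227], [0.63, -0.03], [0.451, -0.027]]
hood_hinge 0.97 12698 [[139.60000610351562, 270.1000061035156], [141.39999389648438, 167.89999389648438], [285.20001220703125, 170.5], [283.29998779296875, 272.79998779296875]] [[0.447, 0.25], [0.645, 0.25], [0.639, -0.03], [0.443, -0.027]]
case 0.83 12743 [[139.5, 270.0], [141.5, 168.3000030517578], [285.20001220703125, 171.10000610351562], [283.20001220703125, 272.8999938964844]] [[0.447, 0.251], [0.645, 0.25], [0.638, -0.03], [0.443, -0.026]]
bowl 0.78 3401 [[392.0, 208.0], [457.0, 208.0], [457.0, 273.0], [392.0, 273.0]] [[0.565, -0.225], [0.565, -0.343], [0.448, -0.34], [0.447, -0.224]]
((424.879638671875, 240.33689880371094), (64.36690521240234, 65.4392318725586), 130.64340209960938) [ 0.50627876 -0.28438827  0.046     ]
```

```bash
python3 -m creep '[[[0,0,0.09,0.073,0.3],[0,0,0.09,0.073,0.3],[0,0,0.09,0.073,0.3],[0,0,0.09,0.073,0.3],[-0.079,0.182,0,0,0.3],[-0.079,0.182,0,0,0.3],[-0.079,0.182,0,0,0.3],[-0.079,0.182,0,0,0.3]]]'; python3 -m creep '[[[-0.079,0.182,0,0,0.3],[-0.079,0.182,0,0,0.3],[-0.079,0.182,0,0,0.3],[-0.079,0.182,0,0,0.3],[-0.079,0.182,0,0,0.3],[-0.079,0.182,0,0,0.3],[-0.079,0.182,0,0,0.3],[-0.079,0.182,0,0,0.3]]]'; python3 -m creep '[[[-0.079,0.182,0,0,0.3],[-0.079,0.182,0,0,0.3],[-0.079,0.182,0,0,0.3],[-0.079,0.182,0,0,0.3]]]'
```

```text
clock: 1.92
tool_pos: [0.3554, -0.4636, 0.3323]
orientation: [180.0, -0.0, 179.1]
force: [0.7, -0.2, -0.1]
opening: 0.0398
gripper_force: 0.0
clock: 2.58
tool_pos: [0.4863, -0.1737, 0.3331]
orientation: [-180.0, 0.1, 179.2]
force: [0.9, 0.0, -0.1]
opening: 0.0263
gripper_force: 0.0
clock: 2.92
tool_pos: [0.5517, -0.029, 0.3331]
orientation: [180.0, 0.0, 179.2]
force: [0.2, -0.5, 0.5]
opening: 0.0263
gripper_force: 0.0
```

```bash
python3 - <<'E'
from h import *
o=st();s=snapshot('wrist');save(s,'w1.png')
for q in ['hood_bar']:
    for r in nets.landmark_of(s,q)[:2]: print(q,r['confidence'],r['uv'],ray(s,r['uv'],.061,o))
E
```

```text
{'clock': 2.917, 'joint_pos': [17.308, 12.436, -20.678, 0.007, -56.837, -108.147], 'tool_pos': [0.552, -0.029, 0.333], 'orientation': [179.99, 0.048, 179.166], 'force': [0.179, -0.517, 0.548], 'opening': 0.026, 'gripper_force': 0.0}
hood_bar 0.75 [287.6, 198.6] [ 0.53992802 -0.02448974  0.061     ]
```

View pics/w1.png

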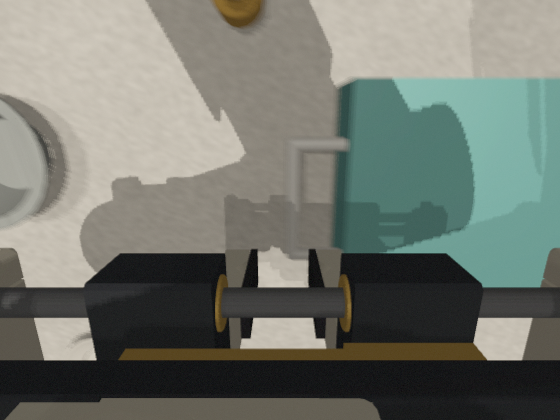

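```bash
python3 - <<'E'
from h import *
o=st();s=snapshot('wrist')
for uv,z in [((297,145),.061),((297,255),.061),((290,200),.061),((304,200),.061),((336,200),.078),((345,80),.078)]: print(uv,ray(s,uv,z,o))
s=snapshot('top');save(s,'t1.png')
for uv,z in [((280,200),.061),((288,200),.061),((283,246),.061),((283,196),.061),((262,220),.078),((140,220),.078)]: print(uv,ray(s,uv,z))
f=snapshot('scene');cv2.imwrite('pics/c1.png',np.vstack([cv2.resize(s['frame'][160:290,120:320],(800,520),interpolation=2)])[:,:,::-1])
E
```

```text
{'clock': 3.017, 'joint_pos': [17.492, 12.585, -20.52, 0.018, -56.794, -108.095], 'tool_pos': [0.553, -0.027, 0.333], 'orientation': [179.983, 0.101, 179.406], 'force': [0.295, -0.738, 0.193], 'opening': 0.026, 'gripper_force': 0.0}
(297, 145) [ 0.5003583 -0.0149387  0.061    ]
(297, 255) [ 0.59029397 -0.01472332  0.061     ]
(290, 200) [ 0.54304495 -0.02035942  0.061     ]
(304, 200) [ 0.54315526 -0.00931329  0.061     ]
(336, 200) [0.5389018  0.01313188 0.078     ]
(345, 80) [0.45659472 0.0161127  0.078     ]
(280, 200) [ 0.5791768  -0.02102898  0.061     ]
(288, 200) [ 0.57915777 -0.03550633  0.061     ]
(283, 246) [ 0.49622481 -0.02641791  0.061     ]
(283, 196) [ 0.58642963 -0.02646359  0.061     ]
(262, 220) [0.54269868 0.01050159 0.078     ]
(140, 220) [0.54267521 0.22814276 0.078     ]
```

View pics/c1.png

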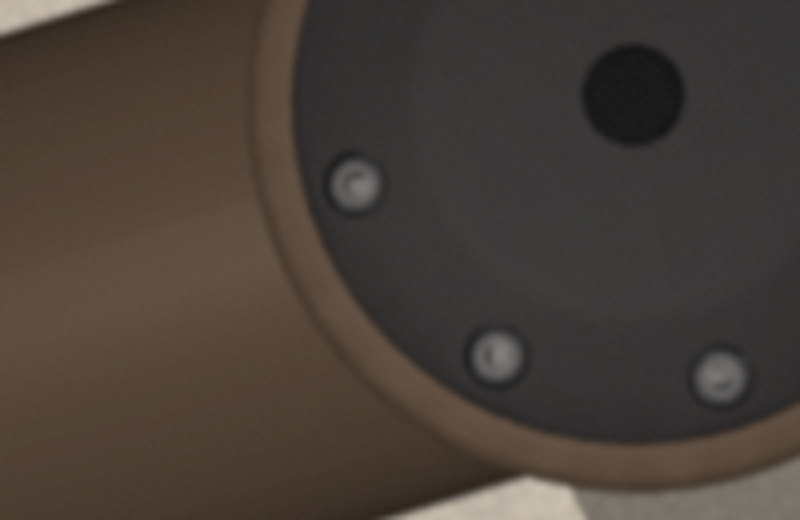

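```bash
python3 - <<'E'
from h import *
o=st();s=snapshot('wrist');print(np.round(s['mount'],4).tolist(),s['fx'],s['cx'],s['cy'])
g=s['frame'].astype(int);print(g[200,270:350:2].sum(1).tolist())
print(g[60,320:372:4].tolist())
f=snapshot('scene');save(f,'s1.png');cv2.imwrite('pics/c2.png',cv2.resize(f['frame'][130:280,220:420],(800,600),interpolation=2)[:,:,::-1])
E
```

```text
{'clock': 3.167, 'joint_pos': [17.132, 12.452, -20.745, -0.006, -56.838, -107.929], 'tool_pos': [0.551, -0.031, 0.332], 'orientation': [-179.994, -0.035, 179.2], 'force': [-1.18, -0.771, 0.615], 'opening': 0.026, 'gripper_force': 0.0}
[[0.0003, -0.9587, -0.2843, 0.0765], [1.0, 0.0005, -0.0004, 0.0006], [0.0005, -0.2843, 0.9587, 0.021], [0.0, 0.0, 0.0, 1.0]] 328.35417776372503 282.7303129300362 210.66252933609755
[327, 325, 330, 339, 348, 336, 336, 328, 318, 406, 427, 422, 414, 380, 330, 326, 317, 362, 376, 385, 387, 392, 403, 411, 407, 404, 400, 400, 405, 390, 336, 311, 206, 184, 195, 191, 197, 202, 261, 314]
[[140, 134, 125], [146, 140, 129], [141, 136, 126], [166, 160, 149], [202, 195, 183], [197, 191, 179], [200, 194, 182], [200, 194, 182], [199, 192, 180], [198, 191, 180], [197, 190, 178], [194, 188, 176], [198, 192, 180]]
```

View pics/c2.png

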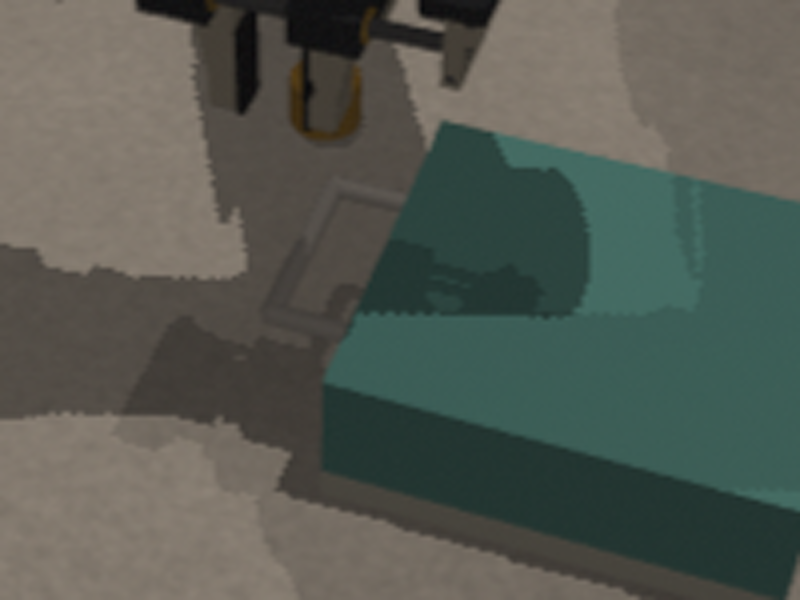

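```bash
python3 - <<'E'
from h import *
f=snapshot('scene')
for uv in [(304.5,176.5),(288,206.5),(296,191)]: print(ray(f,uv,.061))
for uv in [(440,123),(322,385)]: print('top',ray(f,(220+uv[0]/4,130+uv[1]/4),.078))
s=snapshot('wrist')
for k in range(4):
    o=telemetry.get_obs();s=snapshot('wrist');print(o['tool_pos'],o['orientation'],ray(s,(297,200),.061,o),ray(s,(348,200),.078,o))
E
```

```text
[ 0.49566133 -0.0219497   0.061     ]
[ 0.5813531  -0.02610045  0.061     ]
[ 0.53868981 -0.02496316  0.061     ]
top [0.45410269 0.01704265 0.078     ]
top [0.63292619 0.01505881 0.078     ]
[ 0.55082417 -0.03210935  0.33281218] [1.79998119e+02 6.27328095e-03 1.79060724e+02] [ 0.54009742 -0.0202033   0.061     ] [0.5362365  0.01661477 0.078     ]
[ 0.550853   -0.03207716  0.33282428] [1.79997579e+02 8.84355557e-03 1.79059238e+02] [ 0.54014173 -0.02016801  0.061     ] [0.53628106 0.0166519  0.078     ]
[ 0.55095024 -0.03196651  0.33284359] [1.79993817e+02 1.67866665e-02 1.79064758e+02] [ 0.54028064 -0.02004047  0.061     ] [0.53641457 0.01678132 0.078     ]
[ 0.55100955 -0.03184043  0.33284043] [1.79996581e+02 1.38877117e-02 1.79073644e+02] [ 0.54032336 -0.01992915  0.061     ] [0.53645204 0.01689203 0.078     ]
```

```bash
python3 -m creep '[[[0.055,0.04,0,0,0.27],[0,0,0.12,0,0.27],[0,0,0.12,0,0.27],[0,0,0.12,0,0.27],[0,0,0.12,0,0.27],[0,0,0.085,0,0.27],[0,0,0,0,0.27],[0,0,0,0,0]]]';python3 -m creep '[[[0,0,0,0,0],[0,0,0,0,0],[0,0,0,0,0],[0,0,0,0,0]]]'
```

```text
clock: 4.23
tool_pos: [0.5399, -0.0228, 0.2194]
orientation: [-180.0, -0.1, 179.2]
force: [1.7, -0.5, 0.2]
opening: 0.021
gripper_force: 0.0
clock: 4.57
tool_pos: [0.5408, -0.0236, 0.2213]
orientation: [-180.0, 0.1, 179.2]
force: [0.5, -7.3, -0.0]
opening: 0.0091
gripper_force: 30.0
```

```bash
python3 - <<'E'
import numpy as np
a0=np.arctan2(.045,-.25);r=np.hypot(.25,.045);n=24
t=a0-np.linspace(0,1.77,n+1);y=r*np.cos(t);z=r*np.sin(t)
for i in range(n): print(i,[0,round((y[i+1]-y[i])/.2,3),round(-(z[i+1]-z[i])/.2,3),0,0])
print(y[-1]-y[0],z[-1]-z[0])
E
```

```text
0 [0, np.float64(0.02), np.float64(-0.091), 0, 0]
1 [0, np.float64(0.027), np.float64(-0.09), 0, 0]
2 [0, np.float64(0.033), np.float64(-0.088), 0, 0]
3 [0, np.float64(0.04), np.float64(-0.085), 0, 0]
4 [0, np.float64(0.046), np.float64(-0.082), 0, 0]
5 [0, np.float64(0.052), np.float64(-0.078), 0, 0]
6 [0, np.float64(0.057), np.float64(-0.074), 0, 0]
7 [0, np.float64(0.063), np.float64(-0.07), 0, 0]
8 [0, np.float64(0.068), np.float64(-0.065), 0, 0]
9 [0, np.float64(0.072), np.float64(-0.06), 0, 0]
10 [0, np.float64(0.076), np.float64(-0.054), 0, 0]
11 [0, np.float64(0.08), np.float64(-0.049), 0, 0]
12 [0, np.float64(0.083), np.float64(-0.042), 0, 0]
13 [0, np.float64(0.086), np.float64(-0.036), 0, 0]
14 [0, np.float64(0.089), np.float64(-0.03), 0, 0]
15 [0, np.float64(0.091), np.float64(-0.023), 0, 0]
16 [0, np.float64(0.092), np.float64(-0.016), 0, 0]
17 [0, np.float64(0.093), np.float64(-0.01), 0, 0]
18 [0, np.float64(0.094), np.float64(-0.003), 0, 0]
19 [0, np.float64(0.094), np.float64(0.004), 0, 0]
20 [0, np.float64(0.093), np.float64(0.011), 0, 0]
21 [0, np.float64(0.092), np.float64(0.018), 0, 0]
22 [0, np.float64(0.09), np.float64(0.025), 0, 0]
23 [0, np.float64(0.088), np.float64(0.031), 0, 0]
0.3435823049277393 0.1911511215396014
```

```bash
python3 -m creep '[[[0,0.02,-0.091,0,0],[0,0.027,-0.09,0,0],[0,0.033,-0.088,0,0],[0,0.04,-0.085,0,0],[0,0.046,-0.082,0,0],[0,0.052,-0.078,0,0],[0,0.057,-0.074,0,0],[0,0.063,-0.07,0,0]]]'
```

```text
clock: 5.23
tool_pos: [0.5415, 0.0437, 0.3549]
orientation: [-179.9, 0.2, 179.1]
force: [1.3, -6.3, 3.3]
opening: 0.0091
gripper_force: 30.0
```

```bash
python3 -m creep '[[[0,0.068,-0.065,0,0],[0,0.072,-0.06,0,0],[0,0.076,-0.054,0,0],[0,0.08,-0.049,0,0],[0,0.083,-0.042,0,0],[0,0.086,-0.036,0,0],[0,0.089,-0.03,0,0],[0,0.091,-0.023,0,0]]]';python3 -m creep '[[[0,0.092,-0.016,0,0],[0,0.093,-0.01,0,0],[0,0.094,-0.003,0,0],[0,0.094,0.004,0,0],[0,0.093,0.011,0,0],[0,0.092,0.018,0,0],[0,0.09,0.025,0,0],[0,0.088,0.031,0,0]]]'
```

```text
clock: 5.9
tool_pos: [0.5434, 0.174, 0.4263]
orientation: [179.9, 0.3, 179.1]
force: [4.1, -2.3, 0.6]
opening: 0.0092
gripper_force: 30.0
clock: 6.57
tool_pos: [0.546, 0.3228, 0.4114]
orientation: [179.9, 0.1, 179.2]
force: [7.8, 0.8, 2.1]
opening: 0.0092
gripper_force: 30.0
```

```bash
python3 -m creep '[[[0,0,0,0,0.3],[0,0,0,0,0.3],[0,0,0,0,0.3],[0,0,-0.1,0,0.3],[0,0,-0.1,0,0.3],[0,0,-0.1,0,0.3],[0.026,-0.19,-0.05,0,0.35],[0.026,-0.19,0,0,0.4]]]';python3 -m creep '[[[0.026,-0.19,0,0,0.4],[0.026,-0.19,0,0,0.4],[0.026,-0.19,0,0,0.4],[0.026,-0.19,0,0,0.4],[0.026,-0.19,0,0,0.4],[0.026,-0.19,0,0,0.4],[0.026,-0.19,0,0,0.4],[0.026,-0.19,0,0,0.4]]]';python3 -m creep '[[[0.026,-0.19,0,0,0.4],[0.026,-0.19,0,0,0.4],[0.026,-0.19,0,0,0.4],[0.026,-0.19,0,0,0.4],[0.026,-0.19,0,0,0.4],[0,0,0.1,-0.077,0.4],[0,0,0.1,-0.077,0.4],[0,0,0.1,-0.077,0.4]]]';python3 -m creep '[[[0,0,0.1,-0.077,0.4],[0,0,0.1,-0.077,0.4],[0,0,0,-0.077,0.4],[0,0,0,-0.077,0.4],[0,0,0,-0.077,0.4],[0,0,0,-0.077,0.4],[0,0,0,-0.077,0.4],[0,0,0,-0.077,0.4]]]'; python3 -m creep '[[[0,0,0,-0.077,0.4],[0,0,0,-0.077,0.4],[0,0,0,0,0.4],[0,0,0,0,0.4]]]'
python3 - <<'E'
from h import *
o=st();s=snapshot('wrist');save(s,'w2.png')
for q in ['bowl_rim','bowl']:
    for r in nets.landmark_of(s,q)[:1]: print(q,r['confidence'],r['uv'],ray(s,r['uv'],.048 if q!='bowl' else 0,o))
s=snapshot('top');save(s,'t2.png')
E
```

```text
clock: 7.23
tool_pos: [0.5339, 0.2452, 0.4826]
orientation: [180.0, 0.1, 179.2]
force: [1.0, -0.1, 1.0]
opening: 0.0326
gripper_force: 0.0
clock: 7.9
tool_pos: [0.4863, -0.0602, 0.481]
orientation: [180.0, -0.0, 179.1]
force: [0.9, -0.1, 0.2]
opening: 0.0353
gripper_force: 0.0
clock: 8.57
tool_pos: [0.4577, -0.2489, 0.42]
orientation: [179.9, -0.0, -159.9]
force: [0.1, 0.3, -0.3]
opening: 0.0351
gripper_force: 0.0
clock: 9.23
tool_pos: [0.4582, -0.2479, 0.3807]
orientation: [179.9, 0.0, -104.3]
force: [0.7, -0.2, -0.2]
opening: 0.0355
gripper_force: 0.0
clock: 9.57
tool_pos: [0.4585, -0.2479, 0.3808]
orientation: [180.0, 0.0, -91.0]
force: [0.2, 0.1, 0.3]
opening: 0.0355
gripper_force: 0.0
{'clock': 9.567, 'joint_pos': [-6.815, 7.076, -20.55, -0.026, -62.424, 5.81], 'tool_pos': [0.458, -0.248, 0.381], 'orientation': [179.952, 0.028, -91.017], 'force': [0.241, 0.056, 0.315], 'opening': 0.035, 'gripper_force': 0.0}
bowl_rim 0.94 [230.8, 160.1] [ 0.50706107 -0.28251884  0.048     ]
bowl 0.75 [235.1, 154.0] [ 0.5095498  -0.28256417  0.        ]
```

View pics/t2.png

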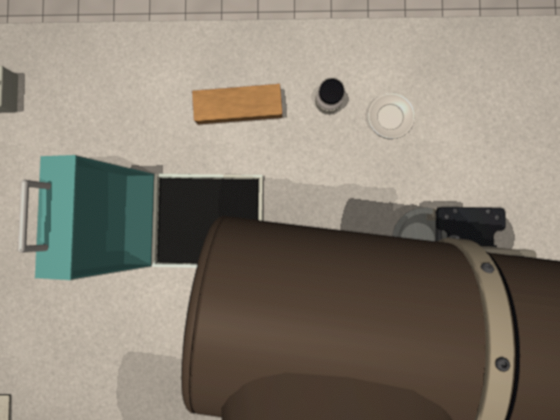

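```bash
python3 -m creep '[[[0.178,0.027,0,0,0.4],[0,0,0.16,0,0.4],[0,0,0.16,0,0.4],[0,0,0.16,0,0.4],[0,0,0.16,0,0.4],[0,0,0.1,0,0.4],[0,0,0.07,0,0.4],[0,0,0,0,0.4]]]';python3 -m creep '[[[0,0,0,0,0],[0,0,0,0,0],[0,0,0,0,0],[0,0,0,0,0],[0,0,0,0,0],[0,0,0,0,0]]]'
python3 - <<'E'
from h import *
s=snapshot('top')
for uv in [(158,178),(261,178),(261,263),(157,263)]: print(ray(s,uv,.01))
E
```

```text
clock: 10.43
tool_pos: [0.4519, -0.2831, 0.216]
orientation: [179.7, 0.1, -90.9]
force: [-0.9, 0.6, -0.2]
opening: 0.035
gripper_force: 0.0
clock: 10.93
tool_pos: [0.4535, -0.2834, 0.2201]
orientation: [-179.9, -0.0, -90.7]
force: [-1.5, 0.5, 6.2]
opening: 0.0108
gripper_force: 29.0
[0.62606077 0.21884208 0.01      ]
[0.62547719 0.01672216 0.01      ]
[0.46115138 0.0163311  0.01      ]
[0.46051763 0.21814604 0.01      ]
```

```bash
python3 -m creep '[[[0,0,-0.05,0,0],[0,0,-0.08,0,0],[0,0,-0.1,0,0],[0,0,-0.1,0,0],[0,0,-0.1,0,0],[0,0,-0.1,0,0],[0,0,-0.1,0,0],[0,0,0,0,0]]]'
python3 - <<'E'
from h import *
o=st();w=snapshot('wrist');s=snapshot('scene');
cv2.imwrite('pics/c3.png',np.hstack([cv2.resize(w['frame'],(400,300)),cv2.resize(s['frame'][40:190,120:320],(400,300))])[:,:,::-1])
E
```

```text
clock: 11.65
tool_pos: [0.4539, -0.2838, 0.3498]
orientation: [-179.7, -0.1, -90.7]
force: [0.2, 0.1, 0.4]
opening: 0.0094
gripper_force: 31.2
{'clock': 11.65, 'joint_pos': [-10.995, 9.847, -21.627, 0.079, -58.168, 10.228], 'tool_pos': [0.454, -0.284, 0.35], 'orientation': [-179.66, -0.129, -90.727], 'force': [0.218, 0.071, 0.395], 'opening': 0.009, 'gripper_force': 31.242}
```

View pics/c3.png

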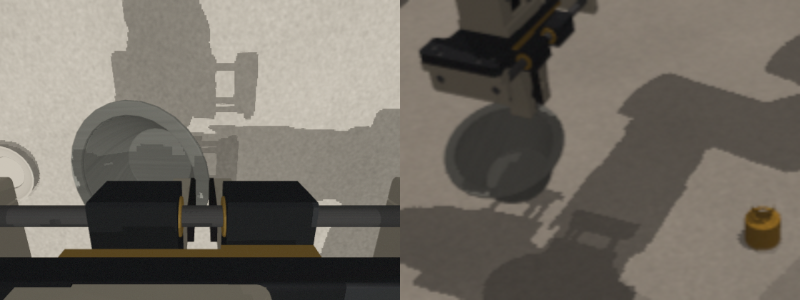

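```bash
python3 -m creep '[[[-0.04,-0.01,-0.06,0,0],[-0.08,-0.012,-0.06,0,0],[-0.12,-0.012,-0.05,0,0],[-0.15,-0.012,0,0,0],[-0.15,-0.012,0,0,0],[-0.15,-0.012,0,0,0],[-0.15,-0.012,0,0,0],[-0.15,-0.012,0,0,0]]]';python3 -m creep '[[[-0.15,-0.012,0,0,0],[-0.15,-0.012,0,0,0],[-0.15,-0.012,0,0,0],[-0.15,-0.012,0,0,0],[-0.15,-0.012,0,0,0],[-0.12,-0.01,0,0,0],[-0.08,-0.01,0,0,0],[-0.03,0,0,0,0]]]';python3 -m creep '[[[0,0,0.06,0,0],[0,0,0.08,0,0],[0,0,0.08,0,0],[0,0,0.05,0,0],[0,0,0.03,0,0],[0,0,0.02,0,0],[0,0,0,0,0],[0,0,0,0,0]]]'
python3 - <<'E'
from h import *
o=st();w=snapshot('wrist');s=snapshot('scene');
cv2.imwrite('pics/c4.png',np.hstack([cv2.resize(w['frame'],(400,300)),cv2.resize(s['frame'][100:280,230:470],(400,300))])[:,:,::-1])
E
```

```text
clock: 12.42
tool_pos: [0.4738, -0.0844, 0.378]
orientation: [179.9, -0.0, -90.8]
force: [0.2, 0.5, -1.5]
opening: 0.0092
gripper_force: 31.1
clock: 13.08
tool_pos: [0.4931, 0.112, 0.3779]
orientation: [179.9, -0.0, -90.7]
force: [1.1, -0.3, -2.1]
opening: 0.0091
gripper_force: 31.2
clock: 13.75
tool_pos: [0.4934, 0.11, 0.3154]
orientation: [-180.0, -0.0, -90.8]
force: [0.7, -0.2, -1.4]
opening: 0.009
gripper_force: 31.2
{'clock': 13.75, 'joint_pos': [34.874, 9.196, -27.552, 0.013, -53.239, -35.652], 'tool_pos': [0.493, 0.11, 0.315], 'orientation': [-179.983, -0.001, -90.77], 'force': [0.671, -0.24, -1.359], 'opening': 0.009, 'gripper_force': 31.189}
```

View pics/c4.png

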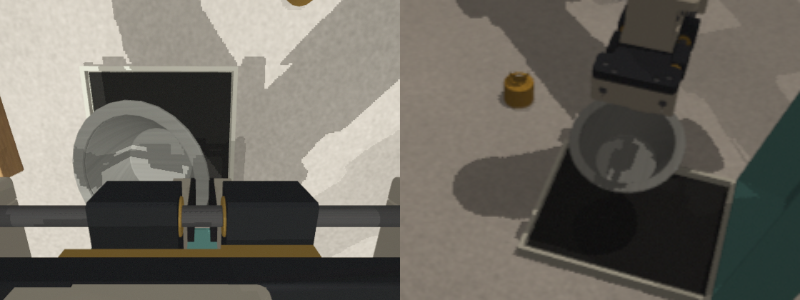

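```bash
cat >> h.py <<'E'
def plane_y(s,uv,y,obs=None):
    K,A,c=cam(s,obs);d=A@np.linalg.solve(K,[uv[0],uv[1],1]);return c+d*(y-c[1])/d[1]
def bowlpose():
    o=telemetry.get_obs();y=o['tool_pos'][1]
    for n in ['scene','top','wrist']:
        s=snapshot(n);P={}
        for q in ['bowl_rim','bowl']:
            r=nets.landmark_of(s,q)
            if r and r[0]['confidence']>.3: P[q]=plane_y(s,r[0]['uv'],y,o);print(n,q,round(r[0]['confidence'],2),P[q].round(3))
        if len(P)==2:
            d=P['bowl_rim']-P['bowl'];print('  len',np.linalg.norm(d).round(3),'tilt',np.degrees(np.arctan2(d[0],d[2])).round(1))
E
python3 -c "
from h import *
bowlpose()"
```

```text
scene bowl_rim 0.65 [0.604 0.11  0.178]
scene bowl 0.64 [0.615 0.11  0.166]
  len 0.017 tilt -44.1
top bowl_rim 0.92 [0.549 0.11  0.119]
top bowl 0.78 [0.534 0.11  0.065]
  len 0.057 tilt 15.1
wrist bowl_rim 0.79 [0.55  0.11  0.115]
wrist bowl 0.63 [0.536 0.11  0.073]
  len 0.044 tilt 19.2
```

```bash
python3 -m creep '[[[0,-0.06,0,0,0],[0,-0.1,0,0,0],[0,-0.09,0,0,0],[0,-0.04,0.02,0,0],[0,0,0.07,0,0],[0,0,0.07,0,0],[0,0,0.05,0,0],[0,0,0,0,0]]]';python3 -m creep '[[[0,0,0.015,0,0],[0,0,0.015,0,0],[0,0,0,0,0]]]';python3 -m creep '[[[0,0,0.015,0,0],[0,0,0.015,0,0],[0,0,0,0,0]]]'
python3 -c "
from h import *
bowlpose()"
```

```text
clock: 14.97
tool_pos: [0.5505, 0.1089, 0.2705]
orientation: [179.8, -0.1, -90.8]
force: [-0.5, -0.2, -2.2]
opening: 0.0092
gripper_force: 31.1
clock: 15.22
tool_pos: [0.5512, 0.1094, 0.2671]
orientation: [-180.0, 0.0, -90.8]
force: [-1.1, 0.1, -1.7]
opening: 0.0089
gripper_force: 31.2
clock: 15.47
tool_pos: [0.551, 0.1093, 0.2608]
orientation: [180.0, -0.0, -90.8]
force: [-0.1, -0.2, -1.5]
opening: 0.0092
gripper_force: 31.2
scene bowl 0.75 [0.641 0.109 0.097]
top bowl_rim 0.93 [0.612 0.109 0.063]
top bowl 0.75 [0.589 0.109 0.03 ]
  len 0.041 tilt 34.7
wrist bowl_rim 0.76 [0.606 0.109 0.061]
wrist bowl 0.79 [0.591 0.109 0.016]
  len 0.047 tilt 18.0
```

```bash
python3 -m creep '[[[0,0,0.015,0,0],[0,0,0,0,0]]]';python3 -m creep '[[[0,0,0.015,0,0],[0,0,0,0,0]]]';python3 -m creep '[[[0,0,0.015,0,0],[0,0,0,0,0]]]'
```

```text
clock: 16.08
tool_pos: [0.551, 0.1093, 0.2576]
orientation: [180.0, -0.0, -90.8]
force: [0.1, -0.3, -1.6]
opening: 0.0093
gripper_force: 31.2
clock: 16.25
tool_pos: [0.551, 0.1092, 0.2544]
orientation: [180.0, -0.0, -90.8]
force: [0.3, -0.1, -2.0]
opening: 0.0092
gripper_force: 31.2
clock: 16.42
tool_pos: [0.551, 0.1093, 0.2515]
orientation: [180.0, -0.0, -90.8]
force: [0.4, -0.5, -2.3]
opening: 0.0091
gripper_force: 31.2
```

```bash
python3 -m creep '[[[0,0,0.01,0,0],[0,0,0,0,0]]]';python3 -m creep '[[[0,0,0.01,0,0],[0,0,0,0,0]]]';python3 -m creep '[[[0,0,0.01,0,0],[0,0,0,0,0]]]'
```

```text
clock: 16.58
tool_pos: [0.5505, 0.1091, 0.2496]
orientation: [179.9, -0.0, -90.8]
force: [-3.5, 0.2, 2.5]
opening: 0.0094
gripper_force: 31.9
clock: 16.75
tool_pos: [0.5498, 0.109, 0.2477]
orientation: [179.8, -0.1, -90.8]
force: [-7.9, 1.4, 6.0]
opening: 0.0092
gripper_force: 32.9
clock: 16.92
tool_pos: [0.5489, 0.1087, 0.2455]
orientation: [179.7, -0.1, -90.8]
force: [-13.5, 2.5, 9.7]
opening: 0.0094
gripper_force: 34.1
```

```bash
python3 -m creep '[[[0,-0.02,-0.015,0,0],[0,-0.02,-0.015,0,0],[0,-0.02,-0.02,0,0],[0,-0.02,-0.02,0,0],[0,0,0,0,0]]]'
python3 -c "
from h import *
bowlpose()"
```

```text
clock: 17.33
tool_pos: [0.5644, 0.1085, 0.2612]
orientation: [179.6, -0.1, -90.8]
force: [-23.1, 3.7, 24.9]
opening: 0.009
gripper_force: 30.9
scene bowl_rim 0.7 [0.65  0.109 0.104]
scene bowl 0.86 [0.625 0.109 0.063]
  len 0.048 tilt 32.0
top bowl_rim 0.95 [0.61  0.109 0.088]
top bowl 0.8 [0.591 0.109 0.003]
  len 0.087 tilt 12.6
wrist bowl_rim 0.82 [0.614 0.109 0.058]
wrist bowl 0.56 [0.595 0.109 0.01 ]
  len 0.052 tilt 21.4
```

```bash
python3 -m creep '[[[0,0.02,0.01,0,0],[0,0.02,0.01,0,0],[0,0,0,0,0]]]'; python3 -m creep '[[[0,0.01,0.0,0,0],[0,0.01,0.0,0,0],[0,0,0,0,0]]]'
```

```text
clock: 18.03
tool_pos: [0.5576, 0.109, 0.2564]
orientation: [179.9, -0.0, -90.8]
force: [-9.0, 1.4, 9.1]
opening: 0.0088
gripper_force: 31.3
clock: 18.28
tool_pos: [0.5552, 0.1094, 0.2563]
orientation: [-179.9, 0.0, -90.8]
force: [-1.1, 0.1, 1.0]
opening: 0.0091
gripper_force: 30.8
```

```bash
python3 -m creep '[[[0,-0.01,0.01,0,0.13],[0,-0.01,0.015,0,0.2],[0,0,0.01,0,0.2],[0,0,0,0,0.2],[0,0,0,0,0.2]]]'
python3 - <<'E'
from h import *
bowlpose();o=st();w=snapshot('wrist');s=snapshot('scene');
cv2.imwrite('pics/c5.png',np.hstack([cv2.resize(w['frame'],(400,300)),cv2.resize(s['frame'][130:280,280:480],(400,300))])[:,:,::-1])
E
```

```text
clock: 18.7
tool_pos: [0.5594, 0.1092, 0.2487]
orientation: [180.0, -0.0, -90.8]
force: [0.2, 0.6, -0.8]
opening: 0.0172
gripper_force: 0.2
scene bowl_rim 0.77 [0.672 0.109 0.138]
scene bowl 0.71 [0.59  0.109 0.022]
  len 0.142 tilt 35.4
top bowl_rim 0.74 [0.614 0.109 0.05 ]
top bowl 0.79 [0.583 0.109 0.014]
  len 0.048 tilt 40.3
wrist bowl 0.84 [0.588 0.109 0.014]
{'clock': 19.15, 'joint_pos': [30.727, 19.285, -23.951, -0.001, -46.754, -31.489], 'tool_pos': [0.559, 0.109, 0.249], 'orientation': [-179.991, 0.006, -90.762], 'force': [0.354, -0.294, -0.258], 'opening': 0.017, 'gripper_force': 0.154}
```

View pics/c5.png

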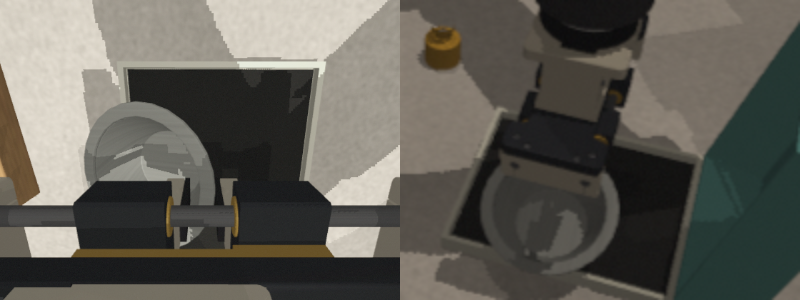

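```bash
python3 -m creep '[[[0,-0.036,-0.025,0,0.2],[0,-0.036,-0.024,0,0.2],[0,-0.039,-0.018,0,0.2],[0,-0.039,-0.016,0,0.2],[0,0,0,0,0.2]]]'
python3 -c "
from h import *
bowlpose()"
```

```text
clock: 19.67
tool_pos: [0.5913, 0.1091, 0.2667]
orientation: [-179.9, 0.0, -90.8]
force: [0.4, 0.8, 0.7]
opening: 0.0174
gripper_force: 0.2
scene bowl_rim 0.68 [0.67  0.109 0.112]
scene bowl 0.94 [0.617 0.109 0.063]
  len 0.072 tilt 47.4
top bowl_rim 0.83 [0.627 0.109 0.086]
top bowl 0.83 [0.591 0.109 0.033]
  len 0.063 tilt 34.2
wrist bowl_rim 0.9 [0.629 0.109 0.067]
wrist bowl 0.59 [0.595 0.109 0.038]
  len 0.045 tilt 48.6
```

```bash
python3 -m creep '[[[0,-0.03,-0.015,0,0.2],[0,-0.03,-0.015,0,0.2],[0,-0.03,-0.01,0,0.2],[0,0,0,0,0.2]]]'
python3 -c "
from h import *
bowlpose()"
```

```text
clock: 20.45
tool_pos: [0.6088, 0.1088, 0.2745]
orientation: [-179.9, 0.0, -90.8]
force: [0.0, 0.9, 2.5]
opening: 0.0174
gripper_force: 0.8
scene bowl_rim 0.73 [0.699 0.109 0.139]
scene bowl 0.7 [0.622 0.109 0.076]
  len 0.099 tilt 50.4
top bowl_rim 0.81 [0.642 0.109 0.06 ]
wrist bowl_rim 0.77 [0.639 0.109 0.062]
wrist bowl 0.93 [0.599 0.109 0.038]
  len 0.047 tilt 59.3
```

```bash
python3 -m creep '[[[0,-0.01,-0.02,0,0.2],[0,0,-0.015,0,0.2],[0,0,0,0,0.1],[0,0,0,0,0],[0,0,0,0,0],[0,0,0,0,0]]]'
python3 -c "
from h import *
bowlpose()"
```

```text
clock: 21.4
tool_pos: [0.6096, 0.1086, 0.281]
orientation: [-179.9, 0.0, -90.8]
force: [0.7, -0.3, 1.7]
opening: 0.0064
gripper_force: 29.9
scene bowl_rim 0.68 [0.675 0.109 0.11 ]
scene bowl 0.96 [0.599 0.109 0.049]
  len 0.098 tilt 51.5
top bowl_rim 0.97 [0.632 0.109 0.088]
wrist bowl_rim 0.77 [0.637 0.109 0.062]
wrist bowl 0.56 [0.597 0.109 0.04 ]
  len 0.046 tilt 60.3
```

```bash
python3 -m creep '[[[0,0,-0.03,0,0],[0,0,-0.05,0,0],[0,0,-0.05,0,0],[0,0.05,-0.05,0,0],[0,0.08,-0.02,0,0],[0,0.08,0,0,0],[0,0.05,0,0,0],[0,0,0,0,0]]]'
python3 - <<'E'
from h import *
bowlpose();w=snapshot('wrist');s=snapshot('scene');
cv2.imwrite('pics/c6.png',np.hstack([cv2.resize(w['frame'],(400,300)),cv2.resize(s['frame'][100:280,240:480],(400,300))])[:,:,::-1])
E
```

```text
clock: 22.52
tool_pos: [0.5551, 0.109, 0.3216]
orientation: [180.0, 0.0, -90.7]
force: [-0.6, -0.6, -2.1]
opening: 0.0059
gripper_force: 29.7
scene bowl_rim 0.9 [0.594 0.109 0.117]
scene bowl 0.58 [0.551 0.109 0.102]
  len 0.045 tilt 70.8
top bowl_rim 0.63 [0.587 0.109 0.105]
top bowl 0.59 [0.538 0.109 0.09 ]
  len 0.051 tilt 72.6
wrist bowl_rim 0.62 [0.579 0.109 0.103]
wrist bowl 0.84 [0.535 0.109 0.079]
  len 0.051 tilt 61.3
```

View pics/c6.png

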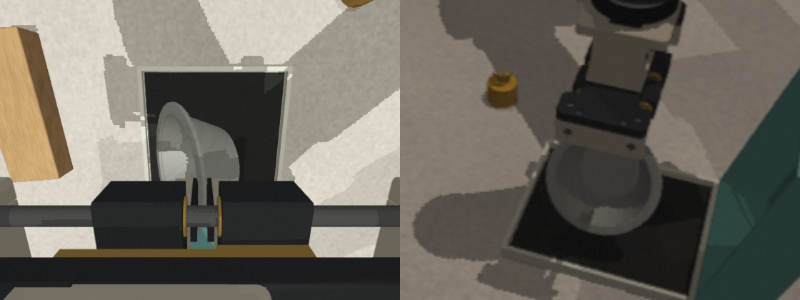

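```bash
python3 -m creep '[[[-0.012,0.05,0,0,0],[-0.012,0.1,0,0,0],[-0.012,0.11,0,0,0],[-0.012,0.11,0,0,0],[-0.012,0.11,0,0,0],[-0.012,0.09,0,0,0],[0,0.05,0,0,0],[0,0,0.03,0,0]]]';python3 -m creep '[[[0,0,0.04,0,0],[0,0,0.04,0,0],[0,0,0.03,0,0],[0,0,0.015,0,0],[0,0,0,0,0]]]';python3 -m creep '[[[0,0,0.01,0,0],[0,0,0.01,0,0],[0,0,0,0,0]]]'
python3 -c "
from h import *
bowlpose()"
```

```text
clock: 23.73
tool_pos: [0.4318, 0.1252, 0.3157]
orientation: [-179.9, 0.1, -90.7]
force: [-0.0, -0.2, -1.6]
opening: 0.0061
gripper_force: 29.7
clock: 24.15
tool_pos: [0.4335, 0.125, 0.2883]
orientation: [179.9, -0.1, -90.8]
force: [1.0, -0.6, -2.4]
opening: 0.006
gripper_force: 29.7
clock: 24.4
tool_pos: [0.4334, 0.1252, 0.2854]
orientation: [180.0, -0.0, -90.8]
force: [0.3, -0.7, -1.7]
opening: 0.0059
gripper_force: 29.7
scene bowl_rim 0.77 [0.5   0.125 0.106]
scene bowl 0.75 [0.414 0.125 0.046]
  len 0.104 tilt 55.1
top bowl_rim 0.57 [0.465 0.125 0.097]
top bowl 0.91 [0.42  0.125 0.074]
  len 0.051 tilt 62.7
wrist bowl_rim 0.81 [0.46  0.125 0.065]
wrist bowl 0.58 [0.415 0.125 0.044]
  len 0.049 tilt 64.6
```

```bash
python3 -m creep '[[[0,0,0.01,0,0],[0,0,0.01,0,0],[0,0,0,0,0]]]';python3 -m creep '[[[0,0,0.01,0,0],[0,0,0,0,0]]]';python3 -m creep '[[[0,0,0.01,0,0],[0,0,0,0,0]]]'
```

```text
clock: 25.1
tool_pos: [0.4333, 0.1253, 0.2813]
orientation: [180.0, -0.0, -90.8]
force: [-0.1, -0.5, -1.0]
opening: 0.006
gripper_force: 29.7
clock: 25.27
tool_pos: [0.4342, 0.1258, 0.2812]
orientation: [-179.9, 0.0, -90.7]
force: [-3.4, -0.9, 14.0]
opening: 0.0057
gripper_force: 31.6
clock: 25.43
tool_pos: [0.435, 0.1263, 0.2811]
orientation: [-179.7, 0.1, -90.6]
force: [-7.1, -1.3, 31.9]
opening: 0.0062
gripper_force: 35.2
```

```bash
python3 -m creep '[[[0,0,-0.01,0,0],[0,0,-0.008,0,0],[0,0,0,0,0]]]'; python3 -m creep '[[[0,-0.01,0,0,0.11],[0,-0.02,0,0,0.17],[0,-0.02,0,0,0.17],[0,-0.02,0,0,0.17],[0,-0.02,0,0,0.17],[0,0,0,0,0.17]]]'
python3 -c "
from h import *
bowlpose()"
```

```text
clock: 25.68
tool_pos: [0.4333, 0.1253, 0.2814]
orientation: [-180.0, 0.0, -90.8]
force: [-0.4, 0.2, -1.4]
opening: 0.0061
gripper_force: 31.5
clock: 26.18
tool_pos: [0.4526, 0.1256, 0.284]
orientation: [-179.9, 0.0, -90.7]
force: [-11.9, -0.5, 33.1]
opening: 0.0146
gripper_force: 16.8
scene bowl_rim 0.71 [0.504 0.126 0.095]
scene bowl 0.58 [0.486 0.126 0.108]
  len 0.023 tilt 125.5
top bowl_rim 0.75 [ 0.543  0.126 -0.041]
top bowl 0.62 [0.421 0.126 0.077]
  len 0.17 tilt 134.3
wrist bowl_rim 0.58 [0.467 0.126 0.059]
wrist bowl 0.75 [0.422 0.126 0.051]
  len 0.046 tilt 80.7
```

```bash
python3 -m creep '[[[0,0,-0.02,0,0.17],[0,0,-0.01,0,0.17],[0,0,0,0,0.17]]]'
python3 -c "
from h import *
bowlpose()"
```

```text
clock: 26.88
tool_pos: [0.4514, 0.1251, 0.2873]
orientation: [-180.0, 0.0, -90.8]
force: [-0.2, -0.2, 0.5]
opening: 0.0147
gripper_force: 0.3
scene bowl_rim 0.65 [0.56  0.125 0.145]
scene bowl 0.69 [0.474 0.125 0.099]
  len 0.097 tilt 61.6
top bowl_rim 0.65 [0.47  0.125 0.067]
top bowl 0.63 [0.424 0.125 0.085]
  len 0.049 tilt 111.1
wrist bowl_rim 0.94 [0.464 0.125 0.06 ]
wrist bowl 0.9 [0.421 0.125 0.047]
  len 0.045 tilt 74.3
```

```bash
python3 -m creep '[[[0,0,0,0,0],[0,0,0,0,0],[0,0,0,0,0],[0,0,-0.05,0,0],[0,-0.05,-0.05,0,0],[0,-0.09,0,0,0],[0,0,0,0,0]]]'
python3 -c "
from h import *
bowlpose()"
```

```text
clock: 27.92
tool_pos: [0.4817, 0.1254, 0.308]
orientation: [-179.8, 0.1, -90.7]
force: [0.8, 0.3, -1.2]
opening: 0.0044
gripper_force: 29.5
scene bowl_rim 0.95 [0.507 0.125 0.093]
scene bowl 0.91 [0.517 0.125 0.137]
  len 0.045 tilt -168.1
top bowl_rim 0.65 [0.501 0.125 0.115]
top bowl 0.87 [0.444 0.125 0.085]
  len 0.064 tilt 62.1
wrist bowl_rim 0.97 [0.495 0.125 0.085]
wrist bowl 0.68 [0.448 0.125 0.071]
  len 0.049 tilt 72.9
```

```bash
python3 -m creep '[[[0,0,0.04,0,0],[0,0,0.03,0,0],[0,0,0.01,0,0],[0,0,0,0,0]]]';python3 -m creep '[[[0,0,0.01,0,0],[0,0,0,0,0]]]';python3 -m creep '[[[0,0,0.01,0,0],[0,0,0,0,0]]]'
```

```text
clock: 28.7
tool_pos: [0.479, 0.1245, 0.2902]
orientation: [179.9, -0.1, -90.8]
force: [0.4, 0.6, -0.9]
opening: 0.005
gripper_force: 29.5
clock: 28.87
tool_pos: [0.4794, 0.1247, 0.2889]
orientation: [180.0, -0.0, -90.8]
force: [1.3, -0.1, -1.9]
opening: 0.0046
gripper_force: 29.5
clock: 29.03
tool_pos: [0.48, 0.125, 0.2886]
orientation: [-179.9, 0.0, -90.7]
force: [-2.3, 0.1, 8.3]
opening: 0.0048
gripper_force: 30.4
```

```bash
python3 -m creep '[[[0,0,-0.01,0,0.13],[0,0.01,0,0,0.15],[0,0.015,0,0,0.15],[0,0.015,0,0,0.15],[0,0.015,0,0,0.15],[0,0,0,0,0.15]]]'
python3 -c "
from h import *
bowlpose()"
```

```text
clock: 29.53
tool_pos: [0.4678, 0.1247, 0.2892]
orientation: [180.0, 0.0, -90.8]
force: [0.1, -0.3, -1.2]
opening: 0.0131
gripper_force: 0.0
scene bowl_rim 0.91 [0.524 0.125 0.088]
scene bowl 0.72 [0.485 0.125 0.084]
  len 0.038 tilt 85.2
top bowl_rim 0.89 [0.491 0.125 0.066]
top bowl 0.73 [0.438 0.125 0.037]
  len 0.061 tilt 61.3
wrist bowl_rim 0.79 [0.488 0.125 0.057]
wrist bowl 0.81 [0.442 0.125 0.04 ]
  len 0.048 tilt 70.4
```

```bash
python3 -m creep '[[[0,-0.038,-0.01,0,0.15],[0,-0.038,-0.01,0,0.15],[0,-0.038,-0.01,0,0.15],[0,-0.035,-0.004,0,0.15],[0,-0.035,-0.003,0,0.15],[0,-0.035,-0.003,0,0.15],[0,0,0,0,0.15]]]'
python3 -c "
from h import *
bowlpose()"
```

```text
clock: 30.57
tool_pos: [0.5136, 0.1243, 0.2972]
orientation: [-180.0, -0.0, -90.8]
force: [-0.5, 0.5, 0.6]
opening: 0.0131
gripper_force: 0.2
scene bowl_rim 0.66 [0.55  0.124 0.102]
scene bowl 0.73 [0.492 0.124 0.096]
  len 0.059 tilt 83.9
top bowl_rim 0.72 [0.512 0.124 0.086]
top bowl 0.73 [0.463 0.124 0.069]
  len 0.052 tilt 71.0
wrist bowl_rim 0.86 [0.511 0.124 0.067]
wrist bowl 0.9 [0.465 0.124 0.068]
  len 0.046 tilt 91.9
```

```bash
python3 -m creep '[[[0,-0.035,0.003,0,0.15],[0,-0.035,0.005,0,0.15],[0,-0.035,0.006,0,0.15],[0,-0.035,0.006,0,0.15],[0,-0.035,0.006,0,0.15],[0,0,0,0,0.15]]]'
python3 -c "
from h import *
bowlpose()"
```

```text
clock: 31.52
tool_pos: [0.5486, 0.1238, 0.2915]
orientation: [180.0, -0.0, -90.8]
force: [0.4, 0.9, 0.5]
opening: 0.0133
gripper_force: 0.0
scene bowl_rim 0.72 [0.513 0.124 0.041]
top bowl 0.68 [0.486 0.124 0.074]
```

```bash
python3 - <<'E'
from h import *
o=telemetry.get_obs()
for n in ['wrist','top']:
    s=snapshot(n)
    for q in ['bowl','bowl_rim']:
        for r in nets.landmark_of(s,q)[:3]: print(n,q,r['confidence'],np.round(r['uv']),plane_y(s,r['uv'],.124,o).round(3))
    if n=='wrist': w=s
cv2.imwrite('pics/c7.png',np.hstack([cv2.resize(w['frame'],(400,300)),cv2.resize(snapshot('scene')['frame'][100:280,240:480],(400,300))])[:,:,::-1])
E
```

```text
wrist bowl 0.75 [386. 238.] [0.482 0.124 0.076]
top bowl 0.68 [199. 254.] [0.481 0.124 0.07 ]
```

View pics/c7.png

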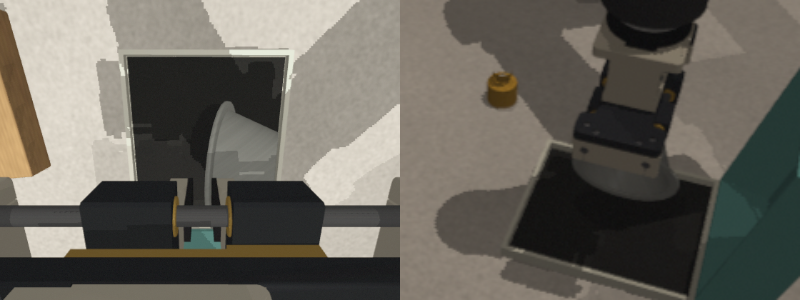

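```bash
python3 -m creep '[[[0,-0.01,0.004,0,0.13],[0,-0.01,0.004,0,0.11],[0,-0.01,0.004,0,0.11],[0,0,0,0,0.11],[0,0,0,0,0.11]]]'
python3 - <<'E'
from h import *
for k in range(2):
    o=st()
    for n in ['wrist','top']:
        s=snapshot(n)
        for q in ['bowl']:
            for r in nets.landmark_of(s,q)[:1]: print(n,q,r['confidence'],np.round(r['uv']),plane_y(s,r['uv'],.124,o).round(3))
E
```

```text
clock: 32.73
tool_pos: [0.5533, 0.1236, 0.2894]
orientation: [180.0, -0.0, -90.8]
force: [-0.6, 0.2, 0.2]
opening: 0.0096
gripper_force: 0.0
{'clock': 32.733, 'joint_pos': [32.371, 16.341, -21.861, -0.001, -51.82, -33.145], 'tool_pos': [0.553, 0.124, 0.289], 'orientation': [179.982, -0.011, -90.775], 'force': [-0.636, 0.185, 0.205], 'opening': 0.01, 'gripper_force': 0.0}
wrist bowl 0.76 [388. 240.] [0.488 0.124 0.077]
top bowl 0.83 [193. 254.] [0.485 0.124 0.112]
{'clock': 32.933, 'joint_pos': [32.384, 16.311, -21.873, -0.001, -51.819, -33.146], 'tool_pos': [0.553, 0.124, 0.29], 'orientation': [179.997, -0.001, -90.762], 'force': [-0.213, -0.481, -0.897], 'opening': 0.01, 'gripper_force': 0.0}
wrist bowl 0.86 [392. 243.] [0.487 0.124 0.081]
top bowl 0.68 [197. 251.] [0.489 0.124 0.084]
```

```bash
python3 -m creep '[[[0,-0.01,0,0,0.11],[0,0,0,0,0.16],[0,0.011,0,0,0.21],[0,0.011,0,0,0.26],[0,0.011,0,0,0.31],[0,0.011,0,0,0.36],[0,0.01,0,0,0.36],[0,0,0,0,0.36]]]'
python3 - <<'E'
from h import *
for k in range(2):
    o=st()
    for n in ['wrist','top']:
        s=snapshot(n)
        for q in ['bowl']:
            for r in nets.landmark_of(s,q)[:1]: print(n,q,r['confidence'],np.round(r['uv']),plane_y(s,r['uv'],.124,o).round(3))
yaw=np.radians(-90.77);d=.0158+.0105
# keep B fixed while spinning 12 rows by +7deg yaw
def ax(y): return np.array([np.cos(y),np.sin(y)]),np.array([np.sin(y),-np.cos(y)])
# B is at +x side = -tool y
B=-d*ax(yaw)[1]
C=np.zeros(2)
for i in range(13):
    y2=yaw+np.radians(6.93); X,Y=ax(yaw)
    C2=B+d*ax(y2)[1]; D=C2-C
    print(i,round(D@X/.2,4),round(D@Y/.2,4),-.077); C=C2;yaw=y2
E
```

```text
clock: 33.8
tool_pos: [0.5441, 0.1239, 0.29]
orientation: [-180.0, 0.0, -90.8]
force: [-0.2, 0.1, 0.7]
opening: 0.0316
gripper_force: 0.2
{'clock': 33.8, 'joint_pos': [32.93, 15.526, -22.968, 0.005, -51.471, -33.684], 'tool_pos': [0.544, 0.124, 0.29], 'orientation': [-179.968, 0.016, -90.75], 'force': [-0.2, 0.08, 0.721], 'opening': 0.032, 'gripper_force': 0.197}
wrist bowl 0.96 [365. 240.] [0.494 0.124 0.078]
top bowl 0.89 [198. 249.] [0.491 0.124 0.079]
{'clock': 34.0, 'joint_pos': [32.91, 15.574, -22.935, 0.004, -51.484, -33.669], 'tool_pos': [0.544, 0.124, 0.29], 'orientation': [-179.993, 0.002, -90.757], 'force': [0.163, 0.529, 0.204], 'opening': 0.032, 'gripper_force': 0.338}
wrist bowl 0.57 [367. 240.] [0.492 0.124 0.076]
top bowl 0.59 [197. 248.] [0.493 0.124 0.086]
0 0.0159 -0.001 -0.077
1 0.0159 -0.001 -0.077
2 0.0159 -0.001 -0.077
3 0.0159 -0.001 -0.077
4 0.0159 -0.001 -0.077
5 0.0159 -0.001 -0.077
6 0.0159 -0.001 -0.077
7 0.0159 -0.001 -0.077
8 0.0159 -0.001 -0.077
9 0.0159 -0.001 -0.077
10 0.0159 -0.001 -0.077
11 0.0159 -0.001 -0.077
12 0.0159 -0.001 -0.077
```

```bash
python3 -m creep '[[[0.016,-0.001,0,-0.077,0.36],[0.016,-0.001,0,-0.077,0.36],[0.016,-0.001,0,-0.077,0.36],[0.016,-0.001,0.003,-0.077,0.36],[0.016,-0.001,0.004,-0.077,0.36],[0.016,-0.001,0.004,-0.077,0.36],[0.016,-0.001,0.004,-0.077,0.36],[0.016,-0.001,0.006,-0.077,0.36]]]'
python3 - <<'E'
from h import *
for k in range(1):
    o=st()
    for n in ['wrist','top']:
        s=snapshot(n)
        for q in ['bowl']:
            for r in nets.landmark_of(s,q)[:1]: print(n,q,r['confidence'],np.round(r['uv']),plane_y(s,r['uv'],.124,o).round(3))
E
```

```text
clock: 34.87
tool_pos: [0.5581, 0.1027, 0.288]
orientation: [-179.6, -0.3, -34.9]
force: [5.6, 1.9, 10.7]
opening: 0.0314
gripper_force: 5.5
{'clock': 34.867, 'joint_pos': [30.217, 16.337, -22.154, 0.121, -51.061, 24.792], 'tool_pos': [0.558, 0.103, 0.288], 'orientation': [-179.633, -0.274, -34.915], 'force': [5.608, 1.859, 10.668], 'opening': 0.031, 'gripper_force': 5.521}
wrist bowl 0.64 [317. 329.] [0.488 0.124 0.066]
top bowl 0.91 [199. 250.] [0.489 0.124 0.066]
```

```bash
python3 -m creep '[[[0,0,-0.01,0,0.36],[0,0,-0.005,0,0.36],[0,0,0,0,0.36]]]'
python3 - <<'E'
from h import *
o=st()
for n in ['wrist','top','scene']:
        s=snapshot(n)
        for q in ['bowl','bowl_rim']:
            for r in nets.landmark_of(s,q)[:1]: print(n,q,r['confidence'],np.round(r['uv']),plane_y(s,r['uv'],.124,o).round(3))
        if n=='wrist': save(s,'w9.png')
E
```

```text
clock: 35.32
tool_pos: [0.5562, 0.1021, 0.2892]
orientation: [-179.9, -0.1, -35.3]
force: [2.8, -0.0, 5.9]
opening: 0.0317
gripper_force: 2.6
{'clock': 35.317, 'joint_pos': [30.237, 16.186, -22.13, 0.025, -51.566, 24.435], 'tool_pos': [0.556, 0.102, 0.289], 'orientation': [-179.9, -0.067, -35.312], 'force': [2.785, -0.012, 5.895], 'opening': 0.032, 'gripper_force': 2.584}
wrist bowl 0.93 [314. 330.] [0.49  0.124 0.073]
top bowl 0.57 [199. 247.] [0.495 0.124 0.071]
top bowl_rim 0.72 [238. 102.] [ 0.938  0.124 -0.509]
scene bowl 0.66 [376. 183.] [0.576 0.124 0.162]
scene bowl_rim 0.64 [368. 208.] [0.63  0.124 0.159]
```

```bash
python3 -m creep '[[[0,0,-0.01,0,0.36],[0,0,0,0,0.36]]]';  python3 -m creep '[[[0.016,-0.001,0,-0.077,0.36],[0.016,-0.001,0,-0.077,0.36],[0,0,0,0,0.36]]]'
python3 - <<'E'
from h import *
o=st()
for n in ['wrist','top']:
        s=snapshot(n)
        for q in ['bowl','bowl_rim']:
            for r in nets.landmark_of(s,q)[:1]: print(n,q,r['confidence'],np.round(r['uv']),plane_y(s,r['uv'],.124,o).round(3))
E
```

```text
clock: 35.93
tool_pos: [0.5553, 0.1017, 0.2903]
orientation: [180.0, 0.0, -35.3]
force: [0.8, 0.1, 1.7]
opening: 0.032
gripper_force: 1.1
clock: 36.18
tool_pos: [0.5609, 0.0985, 0.2897]
orientation: [179.9, 0.1, -21.2]
force: [1.7, 0.3, 0.3]
opening: 0.0314
gripper_force: 0.2
{'clock': 36.183, 'joint_pos': [29.632, 16.57, -21.47, -0.023, -52.071, 39.223], 'tool_pos': [0.561, 0.098, 0.29], 'orientation': [179.926, 0.084, -21.16], 'force': [1.722, 0.297, 0.308], 'opening': 0.031, 'gripper_force': 0.213}
wrist bowl 0.77 [280. 339.] [0.501 0.124 0.087]
top bowl 0.6 [195. 246.] [0.497 0.124 0.099]
top bowl_rim 0.67 [386. 120.] [0.364 0.124 1.424]
```

```bash
python3 -m creep '[[[0.016,-0.001,0,-0.077,0.36],[0.016,-0.001,0.005,-0.077,0.36],[0.016,-0.001,0.005,-0.077,0.36],[0,0,0.01,0,0.36],[0,0,0,0,0.36]]]'
python3 - <<'E'
from h import *
o=st()
for n in ['wrist','top']:
        s=snapshot(n)
        for q in ['bowl','bowl_rim']:
            for r in nets.landmark_of(s,q)[:1]: print(n,q,r['confidence'],np.round(r['uv']),plane_y(s,r['uv'],.124,o).round(3))
E
```

```text
clock: 36.9
tool_pos: [0.5703, 0.0969, 0.2859]
orientation: [180.0, 0.1, -1.0]
force: [-0.3, 0.0, -0.3]
opening: 0.0319
gripper_force: 0.0
{'clock': 36.9, 'joint_pos': [29.004, 17.564, -20.604, -0.018, -51.888, 60.046], 'tool_pos': [0.57, 0.097, 0.286], 'orientation': [179.984, 0.055, -0.96], 'force': [-0.326, 0.006, -0.252], 'opening': 0.032, 'gripper_force': 0.0}
wrist bowl 0.82 [264. 234.] [ 0.486  0.124 -0.165]
top bowl 0.49 [390. 117.] [0.365 0.124 1.401]
```

```bash
python3 - <<'E'
from h import *
o=telemetry.get_obs()
for n in ['wrist','top','scene']:
    s=snapshot(n)
    for r in nets.masks_of(s,'bowl')[:2]:
        ys,xs=np.nonzero(r['region']);print(n,round(r['confidence'],2),np.round(r['uv']),xs.size,xs.min(),xs.max(),ys.min(),ys.max())
        if n!='top' and r['confidence']>.5:
            for i in range(ys.min(),ys.max()+1,max(1,(np.ptp(ys))//10)):
                c=xs[ys==i]; 
                if c.size: print('   ',i,c.min(),c.max())
# project hypotheses
def proj(s,P,o):
    K,A,c=cam(s,o);q=K@(A.T@(np.array(P)-c));return (q[:2]/q[2]).round(0)
def bowl(phi,piv=.509,yc=.124):
    a=np.radians(180-phi);u=np.array([np.cos(a),0,np.sin(a)]);w=np.array([-np.sin(a),0,np.cos(a)]);O=np.array([piv,yc,.005])
    t=np.linspace(0,2*np.pi,40);v=np.array([0,1,0])
    L=[O+60e-3*u+60e-3*(np.cos(k)*u+np.sin(k)*v) for k in t];Bs=[O+60e-3*u+48e-3*w+34e-3*(np.cos(k)*u+np.sin(k)*v) for k in t]
    return L+Bs
for n in ['wrist','scene']:
    s=snapshot(n)
    for phi in (72,100,116,130,180):
        q=np.array([proj(s,p,o) for p in bowl(phi)]);print(n,phi,q[:,0].min(),q[:,0].max(),q[:,1].min(),q[:,1].max())
E
```

```text
wrist 0.69 [271. 208.] 14873 195 340 141 280
    141 266 269
    154 226 309
    167 212 323
    180 203 333
    193 199 337
    206 196 340
    219 197 340
    232 200 337
    245 206 331
    258 253 312
    271 253 304
top 0.72 [217. 233.] 613 196 241 189 239
top 0.58 [389. 116.] 1642 368 414 93 138
scene 0.92 [358. 236.] 2656 328 391 208 263
    208 355 362
    213 346 374
    218 338 379
    223 332 383
    228 330 386
    233 328 388
    238 328 390
    243 329 391
    248 332 390
    253 335 386
    258 344 380
    263 360 369
wrist 72 162.0 330.0 278.0 430.0
wrist 100 154.0 332.0 278.0 402.0
wrist 116 154.0 332.0 278.0 369.0
wrist 130 157.0 331.0 232.0 335.0
wrist 180 178.0 323.0 139.0 278.0
scene 72 348.0 412.0 162.0 219.0
scene 100 344.0 409.0 169.0 220.0
scene 116 342.0 407.0 177.0 221.0
scene 130 340.0 405.0 187.0 225.0
scene 180 334.0 399.0 210.0 268.0
```

```bash
cat >> h.py <<'E'
def fit(names=('wrist','scene','top')):
    from scipy.optimize import least_squares
    o=telemetry.get_obs();H=[]
    for n in names:
        s=snapshot(n)
        for r in nets.masks_of(s,'bowl')[:1]:
            c=max(cv2.findContours(r['region'].astype(np.uint8),0,2)[0],key=cv2.contourArea)[:,0,:].astype(float)
            H.append((n,s,c,r['confidence']))
    t=np.linspace(0,2*np.pi,72,endpoint=False)
    def pts(p,rad,h): # base-up bowl; rim centre x,y,z, tilts
        Rm=R.from_euler('xy',[p[3],p[4]]).as_matrix()
        return np.array(p[:3])+(Rm@np.c_[rad*np.cos(t),rad*np.sin(t),0*t+h].T).T
    def hull(s,p):
        K,A,c=cam(s,o);P=np.vstack([pts(p,.06,0),pts(p,.06,.004),pts(p,.034,.048)])
        q=(K@(A.T@(P-c).T)).T;q=q[:,:2]/q[:,2:];return cv2.convexHull(q.astype(np.float32))
    def res(p):
        e=[]
        for n,s,c,_ in H:
            h=hull(s,p);k=c[::max(1,len(c)//60)]
            e+=[cv2.pointPolygonTest(h,(float(a),float(b)),True) for a,b in k]
        return np.clip(e,-8,8)
    for p0 in ([.57,.12,.005,0,0],[.55,.11,.01,0,-.05]):
        f=least_squares(res,p0,loss='soft_l1',diff_step=1e-3,x_scale=[.01,.01,.01,.1,.1]);print([(n,round(c,2)) for n,_,_,c in H],f.x[:3].round(4),np.degrees(f.x[3:]).round(1),f.cost.round(1))
E
python3 -m creep '[[[0,0,-0.08,0,0.36],[0,0,-0.1,0,0.36],[0,0,-0.1,0,0.36],[0,0,0,0,0.36]]]'
python3 -c "
from h import *
fit(('scene',));fit(('wrist',));fit(('wrist','scene'))"
```

```text
clock: 37.93
tool_pos: [0.5718, 0.0973, 0.3466]
orientation: [-179.9, -0.3, -0.6]
force: [1.8, 0.5, 0.6]
opening: 0.0315
gripper_force: 0.0
[('scene', 0.62)] [ 0.5504  0.1072 -0.0158] [ 0.8 -4.6] 13.7
[('scene', 0.62)] [ 0.5508  0.1073 -0.0154] [ 0.8 -4.7] 13.7
[('wrist', 0.94)] [ 0.5664  0.1095 -0.0016] [ 1.4 -0.1] 6.1
[('wrist', 0.94)] [ 0.5664  0.1095 -0.0017] [ 1.4 -0.1] 6.1
[('wrist', 0.68), ('scene', 0.77)] [0.5671 0.1091 0.0044] [ 1.7 -6.1] 52.1
[('wrist', 0.68), ('scene', 0.77)] [0.5671 0.1091 0.0044] [ 1.7 -6.1] 52.1
```

```bash
python3 -m creep '[[[0.15,-0.03,0,0,0.25],[0.15,-0.03,0,0,0.25],[0,0,0.15,0,0.25],[0,0,0.15,0,0.25],[0,0,0.15,0,0.25],[0,0,0.13,0,0.25],[0,0,0.09,0,0.25],[0,0,0,0,0.25]]]'
```

```text
clock: 39.0
tool_pos: [0.629, 0.1076, 0.2034]
orientation: [179.8, 0.4, -0.7]
force: [-0.0, 0.5, -1.0]
opening: 0.0218
gripper_force: 0.0
```

```bash
python3 -m creep '[[[-0.02,0,0,0,0.25],[-0.02,0,0,0,0.25],[-0.02,0,0,0,0.25],[-0.02,0,0,0,0.25],[-0.02,0,0,0,0.25],[0,0,0,0,0.25]]]'; python3 -m creep '[[[-0.02,0,0,0,0.25],[-0.02,0,0,0,0.25],[-0.02,0,0,0,0.25],[0,0,0,0,0.25]]]'
python3 -c "
from h import *
fit(('scene',));fit(('wrist',));fit(('top',))"
```

```text
clock: 39.5
tool_pos: [0.6103, 0.1087, 0.2097]
orientation: [-179.9, -0.1, -0.7]
force: [0.7, -0.4, 0.4]
opening: 0.0219
gripper_force: 0.2
clock: 39.83
tool_pos: [0.5984, 0.1088, 0.2089]
orientation: [-180.0, -0.0, -0.7]
force: [1.4, 0.1, 2.8]
opening: 0.0218
gripper_force: 1.2
[('scene', 0.8)] [0.8633 0.1662 0.4328] [48.4 -5. ] 276.3
[('scene', 0.8)] [ 0.5075  0.105  -0.0624] [  3.  -20.5] 255.5
[('wrist', 0.92)] [0.57  0.12  0.005] [0. 0.] 762.7
[('wrist', 0.92)] [0.5462 0.1099 0.0028] [0.  5.1] 214.2
[('top', 0.87)] [0.4775 0.0194 0.0558] [-55.  -29.1] 349.0
[('top', 0.87)] [ 0.5333  0.1254 -0.0916] [ 7.5 37.2] 86.7
```

```bash
python3 -m creep '[[[0.06,0,0,0,0.25],[0.06,0,0,0,0.25],[0,0,-0.15,0,0.25],[0,0,-0.2,0,0.25],[0,0,-0.2,0,0.25],[0,0,-0.2,0,0.25],[0,0.19,-0.1,0,0.25],[0,0.19,0,0,0.25]]]'; python3 -m creep '[[[0,0.19,0,0,0.25],[0,0.19,0,0,0.25],[0,0.19,0,0,0.25],[0,0.19,0,0,0.25],[0,0.19,0,0,0.25],[0,0.19,0,0,0.25],[0,0.19,0,0,0.25],[0,0,0,0,0.25]]]'
python3 - <<'E'
from h import *
fit(('scene',));fit(('top',));fit(('scene','top'))
s=snapshot('top')
for q,z in [('bowl',.053),('bowl_rim',.005),('jar',0),('weight',0),('pack',0),('dish',0),('hood_bar',.249)]:
    for r in nets.landmark_of(s,q)[:1]: print(q,round(r['confidence'],2),ray(s,r['uv'],z).round(3))
E
```

```text
clock: 40.8
tool_pos: [0.6227, 0.0343, 0.3833]
orientation: [-179.9, -0.4, -0.4]
force: [1.8, -0.5, -0.2]
opening: 0.0219
gripper_force: 0.0
clock: 41.47
tool_pos: [0.6176, -0.238, 0.3764]
orientation: [180.0, 0.2, -0.9]
force: [-0.8, 1.0, 0.5]
opening: 0.0219
gripper_force: 0.0
[('scene', 0.59)] [ 0.5353  0.1086 -0.0104] [ 1.9 -2.4] 8.5
[('scene', 0.59)] [ 0.5354  0.1086 -0.0103] [ 1.9 -2.5] 8.5
[('top', 0.29)] [0.57  0.12  0.005] [0. 0.] 480.2
[('top', 0.29)] [0.55 0.11 0.01] [ 0.  -2.9] 480.2
[('scene', 0.87)] [ 0.5321  0.1077 -0.0133] [-0.2  0. ] 7.6
[('scene', 0.87)] [ 0.5358  0.1081 -0.0099] [ 0.1 -1.8] 6.8
weight 0.37 [0.559 0.492 0.   ]
hood_bar 0.69 [0.547 0.325 0.249]
```

```bash
python3 - <<'E'
from h import *
s=snapshot('scene')
for q in ['jar','weight','pack','dish']:
    for r in nets.landmark_of(s,q)[:1]: print(q,round(r['confidence'],2),ray(s,r['uv'],0).round(3))
for k in range(3): fit(('scene',))
st()
E
```

```text
weight 0.54 [ 0.391 -0.059  0.   ]
pack 0.85 [0.767 0.06  0.   ]
dish 0.89 [ 0.746 -0.229  0.   ]
[('scene', 0.71)] [ 0.5401  0.1079 -0.0042] [ 1.8 -0.8] 8.9
[('scene', 0.71)] [ 0.5399  0.1079 -0.0044] [ 1.8 -0.7] 8.9
[('scene', 0.57)] [ 0.5355  0.1076 -0.0104] [-0.5 -2.4] 6.1
[('scene', 0.57)] [ 0.5358  0.1077 -0.0102] [ 0.  -2.6] 6.3
[('scene', 0.95)] [ 0.5372  0.1078 -0.0092] [-0.1 -2.6] 6.8
[('scene', 0.95)] [ 0.5368  0.1077 -0.0096] [-0.2 -2.5] 6.8
{'clock': 42.817, 'joint_pos': [-3.724, 20.2, -3.399, 0.0, -66.401, 93.051], 'tool_pos': [0.619, -0.232, 0.378], 'orientation': [180.0, -0.0, -0.673], 'force': [0.374, -0.318, -0.599], 'opening': 0.022, 'gripper_force': 0.0}
```

Everything is in place and the arm is clear, so I am handing the job in.

```bash
python3 -c "
from h import *
print(workorder.close_job())"
```

```text
the job is handed in; nothing more can be done
None
```

I handed the job in with the hood open on its stop and the bowl mouth-down in the tray (flat to within about 3° by the camera fit), but the last part of the turn was not controlled: the bowl slipped off the supporting finger at roughly 115° of tilt and tipped over onto the tray by itself, and I then pushed it clear of the tray wall; the weight, carton and dish measured unmoved, but the jar was not detected in my last check, though the arm was never near it.

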